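# Hold a check weight over the scale with tongs

### The job

The scale is to be checked with the middle-sized of the three brass check weights, none of which may be touched by the robot's own fingers. Pick up the spring tongs, close their jaws on that weight, lift it out of its block without disturbing the other two weights, and finish holding it upright in the tongs over the middle of the compact scale's round pan, about a hand's breadth above the pan and not touching it. The program ends while the robot is still holding the tongs closed on the weight: nothing is put down or let go.

Things in the scene. Friction and masses are not known exactly. Their poses are not given: they have to be found in the camera images.
- tongs: Plain steel spring tongs, about 0.1 kg, on edge on the table: two upright blades on a pivot, sprung open as a V. Origin: underside, on the centre line at the grip; x along the open tongs' centre line to the jaws, z up. Overall x = -100 to +118 mm, round pivot (19 mm) at x = -90 mm. As a body it is the right (-y) blade with the pivot
- tongs_grip (a point): Where to take the tongs, from above, fingers either side: midway between the blades, 11 mm above the underside. Blades there 3 mm thick, 22 mm high, straight from 35 mm behind to 35 mm ahead; over their outer faces 52 mm when open, 34 mm when parallel. Open, each outer face diverges 0.1 rad toward the jaws. When squeezed this point goes along with the right blade, a few mm
- tongs_arm (a joint): Closing of the tongs (left, +y, blade on the pivot), rad: 0 fully open (at rest, by its spring), 0.20 blades parallel and about where the jaws meet the 30 mm weight, 0.34 end stop. The spring needs about 5 N at the grip to start closing, 8 N at 0.20, and holds the tongs in the fingers meanwhile; of any further squeeze half reaches the jaws; 25 N is plenty
- jaw_right (a point): Middle of the right rubber V jaw, 11 mm above the tongs' underside, 92 mm ahead of the grip. The jaws are 32 mm long along x and 14 mm high. Jaw centres 68 mm apart when open, free gap about 60 mm. Squeezed between two fingers both blades turn equally, so the jaws stay about the fingers' mid-line
- jaw_left (a point): Middle of the left rubber V jaw, likewise. Midway between jaw_left and jaw_right is where the weight's axis must be
- weight_block: Wooden block fixed to the table, 70 (x) x 225 (y) x 30 mm, three round recesses of 43 mm diameter and 3 mm depth in its top at y = -75, 0 and +75 mm. Origin at the middle of its underside, z up; the weights stand in the recesses, any of them anywhere. The tongs can come from above or along its x axis from the robot's side (-x)
- weight_middle: Middle-sized brass check weight, the one to take: round body of 30 mm diameter, upright part about 17 mm high, with a knob, 30 mm high over all, about 0.2 kg; origin at the middle of its underside, z up. It stands on the recess floor, 27 mm above the table
- weight_small: Small brass check weight, 24 mm diameter, 22 mm high, 0.1 kg; origin at the middle of its underside. To be left in place
- weight_large: Large brass check weight, 38 mm diameter, 40 mm high, 0.5 kg; origin at the middle of its underside. To be left in place
- scale: Compact grey scale, fixed to the table; body 160 x 120 x 24 mm, origin at the middle of its underside
- scale_pan (a point): Centre of the top of the round steel pan (100 mm diameter) of the compact grey scale, 32 mm above the table; the scale body is 160 x 120 x 24 mm, fixed, the pan 20 mm off its middle
Not all that is in view belongs to the job. What is shaped like the weight_block but green is not meant.

How it is judged:
By the outcome, as a careful person would: the job done as asked, in the order asked, and still so for the second after the job is handed in, while the arm keeps its last pose, push and grip.
It also fails if it takes over 48 s, if anything falls off the work surface, if the arm or the gripper's body presses on something with over 40 N, if the wrist force passes 120 N, or if a joint passes its speed limit or range.

### The arm

A 6-joint arm with a two-finger parallel gripper is mounted at the origin on the work surface; the furniture and walls round the work are solid. World frame = base frame: x ahead of the robot, y to its left, z up, the work surface at z = 0. Lengths are in m, angles in degrees, forces in N, time in s.
With the tool pointing down it reaches from about 0.3 to 0.875 m from the base axis. Payload 6.4 kg.
Tool frame: the origin (TCP) lies at the very end of the fingers, on their centre line; the grasp point (between the pads) lies 19 mm behind it; z points along the fingers, y is the direction in which the jaws open and shut (so a half turn about z gives the same grasp; the last joint's range is limited). The gripper opens to 88 mm and grips with 3 to 60 N. Pads are 18 mm wide; open, the fingers measure 123 mm over their backs; the gripper's body (75 mm by 187 mm) begins 45 mm behind the grasp point.
Start: joints at [60.029, 10.359, 92.074, -0, 77.567, -11.82], TCP at [0.179, 0.546, 0.239] pointing down, gripper open.
Joint ranges: [-171.53, 171.53], [-51.25, 118.39], [17.06, 147.69], [-65.23, 245.23], [0, 150.52], [-178.68, 178.68]. Speed limits (degrees/s): [147.25, 147.25, 172.46, 180, 180, 180].

### API

Orientations are given as [roll, pitch, yaw] about the fixed x, y, z axes, in that order (R = Rz(yaw) Ry(pitch) Rx(roll)).
In Python, from cell import move_pose, move_linear, move_j, gripper_open, gripper_close, pause, ik, get_state, capture, Unreachable, close_job gives the robot as it stands. Calls block until the motion is done:
- move_pose(position, orientation): joint-space move of the TCP to a pose.
- move_linear(position, rot=None, feed=0.15, f_stop=None): straight line of the TCP; rot=None keeps the orientation; feed is the mean speed in m/s. With f_stop (N) it stops when the force on the tool has changed by that much, and returns True; else False.
- move_j(angles): joint-space move.
- gripper_open() and gripper_close(force=None): open the fingers fully, or close them until they stop; force is the grip in N (None keeps the last).
- pause(seconds).
- ik(position, orientation): joint angles nearest the present ones, or None.
- get_state(): the state.
- capture(name): name is "scene" or "top" or "wrist"; returns a dict with "color" (400x640x3 uint8, blue, green, red), "range_z" (400x640 float32, m along the optical axis (not along the pixel's ray), 0 where there is no reading), "camera_matrix" (3x3 intrinsics, pixels), "eye" and "orientation" of the camera in the world. Camera axes: x right, y down, z forward; pixel columns grow to the right and rows downward; lengths in m; the calibration is good to about 2 mm. A picture is of the moment at which its call begins.
A pose or a line that the arm cannot do raises Unreachable and nothing moves.
- close_job(): hands the job in, once; it reports no verdict.
The state is a dict: "t": time; "joints": joint angles; "joint_velocities": joint speeds; "tau": joint torques, N m; "eef_pos": TCP position; "tool_rot": TCP orientation; "contact_force": force on the tool from outside, world axes, zero at the start; "wrist_torque": the same for the moment, N m; "opening": opening from 0.0 (shut) to 1.0 (fully open).
Only numpy, scipy, OpenCV 4.12 (cv2) and the standard library are available. Lean on these libraries where they do the work, as an engineer would, in place of code of your own. Each camera call takes 0.05 s, during which the arm holds its last target. There are 200 camera calls.

## Working session

There is one attempt and no reset: what is moved stays moved. The work goes in short steps, each a Python script; the robot and the scene stay as the last script left them, time stands still between calls to the robot, and variables do not carry over. Pictures are saved under pics/ and viewed, about 8 in all and at most 12, crops included, and the job is handed in when it is done.

```bash
mkdir -p pics; ls
cat > h.py <<'E'
import numpy as np, cv2
from scipy.spatial.transform import Rotation as R
from cell import *
def save(c,n): cv2.imwrite(f'pics/{n}.png',c['color'])
def Rm(c):
    o=np.array(c['orientation'],float)
    return o if o.shape==(3,3) else R.from_euler('xyz',o,degrees=True).as_matrix()
def ray(c,u,v):
    d=np.linalg.inv(c['camera_matrix'])@np.array([u,v,1.0]); return Rm(c)@d
def onz(c,u,v,z):
    d=ray(c,u,v); e=np.array(c['eye']); return e+d*(z-e[2])/d[2]
def cloud(c):
    vv,uu=np.mgrid[0:400,0:640]; K=np.linalg.inv(c['camera_matrix'])
    p=np.stack([uu,vv,np.ones_like(uu)],-1)@K.T*c['range_z'][...,None]
    return p@Rm(c).T+np.array(c['eye'])
E
python3 - <<'E'
from h import *
import pickle
D={}
for n in('scene','top'):
    c=capture(n); save(c,n); D[n]=c; print(n,c['eye'],c['orientation'],c['camera_matrix'])
pickle.dump(D,open('d0.pkl','wb'))
s=get_state(); print({k:s[k] for k in('t','eef_pos','tool_rot','opening','contact_force')})
a,b=cv2.imread('pics/scene.png'),cv2.imread('pics/top.png')
E
```

```text
pics
scene [ 0.58446451 -1.51227754  0.92936898] [-122.87870827    0.43685337    3.07723493] [[452.63025623   0.         320.77073773]
 [  0.         452.63025623 198.0589049 ]
 [  0.           0.           1.        ]]
top [-0.11558986 -0.15156297  1.98032309] [-161.58170112    0.42524096  -93.34121486] [[493.44172505   0.         320.82401822]
 [  0.         493.44172505 200.74934424]
 [  0.           0.           1.        ]]
{'t': 0.1, 'eef_pos': array([0.17886066, 0.54598945, 0.23794216]), 'tool_rot': array([-1.79916062e+02, -1.87477185e-02,  1.61848903e+02]), 'opening': 1.0012594002083626, 'contact_force': array([0.65365333, 0.4917794 , 0.38140439])}
```

View pics/top.png

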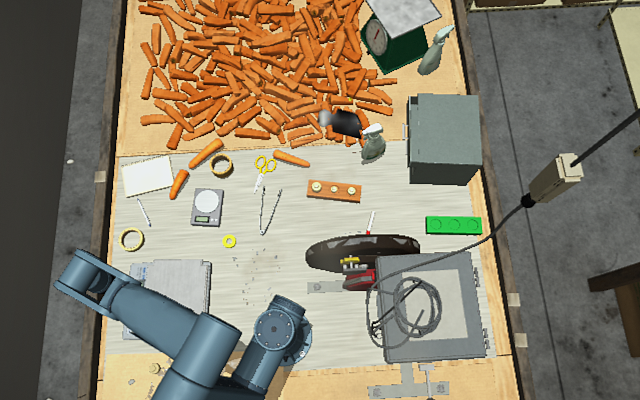

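View pics/scene.png

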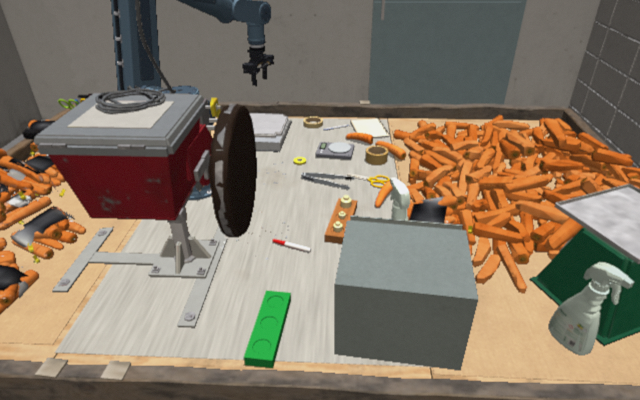

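Top view: wooden block at (334,190) with three weights at (316,186), (334,190) and (352,191). Tongs have their pivot at (264,233) and jaws at (263,188)/(280,190). The compact scale's pan is at (207,200). The green block at (453,225) is the decoy. Next I get coarse positions and an enlarged crop.

Run:
```python
from h import *
import pickle
D=pickle.load(open('d0.pkl','rb')); c=D['top']
for n,u,v,z in[('blockL',316,186,.05),('mid',334,190,.05),('R',352,191,.05),('pivot',264,233,.022),('jl',263,188,.02),('jr',280,190,.02),('pan',207,200,.032),('scissors',262,165,0.01),('wheel',362,245,.2),('bottle',374,140,.1)]:
    print(n,onz(c,u,v,z).round(3), 'depth pt',cloud(c)[v,u].round(3))
P=cloud(c)
m=P[...,2]>.15
for x in np.arange(.2,.8,.1):
  r=[]
  for y in np.arange(-.6,.6,.1):
    k=(abs(P[...,0]-x)<.05)&(abs(P[...,1]-y)<.05)&(c['range_z']>0)
    r.append(round(float(P[...,2][k].max()),2) if k.any() else -1)
  print(round(x,1),r)
a=cv2.resize(c['color'][150:250,180:380],None,fx=4,fy=4,interpolation=cv2.INTER_CUBIC); cv2.imwrite('pics/crop1.png',a)
```

```text
blockL [ 0.593 -0.158  0.05 ] depth pt [ 0.587 -0.158  0.065]
mid [ 0.571 -0.232  0.05 ] depth pt [ 0.573 -0.232  0.042]
R [ 0.562 -0.306  0.05 ] depth pt [ 0.562 -0.306  0.05 ]
pivot [0.411 0.065 0.022] depth pt [0.416 0.068 0.003]
jl [0.609 0.066 0.02 ] depth pt [0.613 0.067 0.008]
jr [ 0.595 -0.006  0.02 ] depth pt [ 0.598 -0.005  0.011]
pan [0.565 0.299 0.032] depth pt [0.565 0.299 0.032]
scissors [0.718 0.069 0.01 ] depth pt [0.715 0.068 0.018]
wheel [ 0.296 -0.315  0.2  ] depth pt [ 0.239 -0.292  0.446]
bottle [ 0.764 -0.412  0.1  ] depth pt [ 0.724 -0.4    0.187]
0.2 [1.36, 0.67, 0.51, 0.51, 0.46, 0.37, 0.02, 0.02, 0.02, 0.11, 0.63, 0.62]
0.3 [0.01, 0.39, 0.45, 0.46, 0.45, 0.38, 0.02, 0.02, 0.02, 0.11, 0.11, 0.11]
0.4 [0.05, 0.02, 0.03, 0.02, 0.01, 0.01, 0.02, 0.03, 0.02, 0.02, 0.02, 0.02]
0.5 [0.02, 0.02, 0.02, 0.05, 0.04, 0.02, 0.03, 0.03, 0.03, 0.05, 0.04, 0.02]
0.6 [0.26, 0.25, 0.01, 0.07, 0.08, 0.06, 0.03, 0.03, 0.04, 0.05, 0.06, 0.04]
0.7 [0.26, 0.24, 0.27, 0.26, 0.03, 0.05, 0.05, 0.02, 0.06, 0.06, 0.06, 0.03]
0.8 [0.26, 0.25, 0.26, 0.11, 0.11, 0.05, 0.1, 0.05, 0.05, 0.06, 0.06, 0.06]
```

View pics/crop1.png

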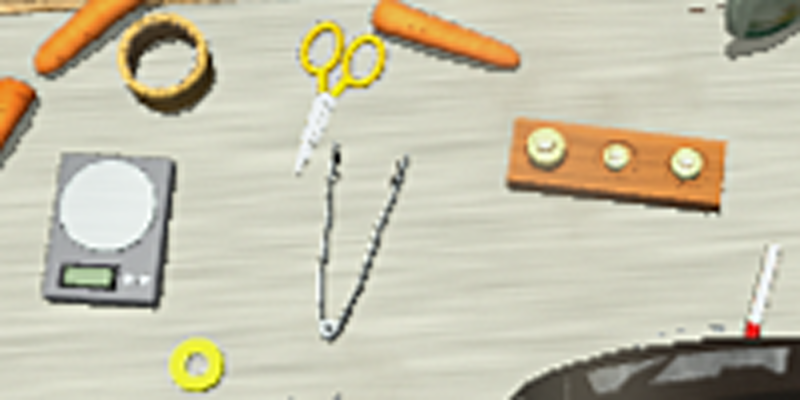

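Left to right in the crop, the weights are large (316,186), small (334,190) and middle-sized (352,191). The rightmost one, near (0.562, -0.306), is the target by relative size. The wheel may be in the way, so I'll check arm clearance there and take a close wrist view of the tongs.

Run:
```python
from h import *
import pickle
from scipy.optimize import least_squares
D=pickle.load(open('d0.pkl','rb')); c=D['top']; P=cloud(c)
# arm model from ik
S=[]
for r in(.4,.5,.6):
  for z in(.1,.3):
    for t in (0,-30):
      q=ik([r,0,z],[180,t,0])
      if q is not None: S.append((r,z,np.radians(q),t))
def fk(p,q):
  a,h,L1,L2,Lt=p; s2=q[1]; s3=q[1]+q[2]; s5=s3+q[4]
  return a+L1*np.sin(s2)+L2*np.sin(s3)+Lt*np.sin(s5), h+L1*np.cos(s2)+L2*np.cos(s3)+Lt*np.cos(s5)
f=lambda p:np.ravel([np.subtract(fk(p,q),(r,z)) for r,z,q,t in S if abs(np.sin(q[0]))<.2 ])
o=least_squares(f,[0,.4,.4,.4,.3]); print('a,h,L1,L2,Lt',o.x.round(3),'res',abs(o.fun).max())
a,h,L1,L2,Lt=o.x
k=(c['range_z']>0)&(P[...,2]>.12)&(P[...,0]>.05)&(P[...,1]<-.05)&(P[...,1]>-.6)&(P[...,0]<.8)
W=P[k]; print('front x of tall by y',[(y,W[(abs(W[:,1]-y)<.04)&(W[:,0]<.5)][:,0].max().round(3)) for y in(-.1,-.2,-.3,-.4) if ((abs(W[:,1]-y)<.04)&(W[:,0]<.5)).any()])
np.save('tall.npy',W)
for yaw in(-12,-25,-40,5):
  d=np.array([np.cos(np.radians(yaw)),np.sin(np.radians(yaw))]); g=np.array([.562,-.306])-.092*d
  q=ik([*g,.035],[180,0,yaw])
  q=np.radians(q); s2=q[1]; s3=q[1]+q[2]; u=np.array([np.cos(q[0]),np.sin(q[0]),0])
  E=u*(a+L1*np.sin(s2))+[0,0,h+L1*np.cos(s2)]; Wr=E+u*L2*np.sin(s3)+[0,0,L2*np.cos(s3)]; T=np.array([*g,.035])
  m=9
  for A,B in((E,Wr),(Wr,T)):
    for t in np.linspace(0,1,30):
      m2=np.linalg.norm(W-(A+t*(B-A)),axis=1).min(); m=min(m,m2)
  print(yaw,g.round(3),np.degrees(q).round(0),'elbow',E.round(2),'wrist',Wr.round(2),'mindist',round(m,3))
move_pose([.46,.055,.32],[180,0,170])
c=capture('wrist');save(c,'w1'); pickle.dump(c,open('w1.pkl','wb')); print(c['eye'],c['orientation'])
```

```text
a,h,L1,L2,Lt [0.033 0.387 0.278 0.516 0.313] res 1.871745891612875e-08
front x of tall by y [(-0.1, np.float64(0.277)), (-0.2, np.float64(0.28)), (-0.3, np.float64(0.281)), (-0.4, np.float64(0.279))]
-12 [ 0.472 -0.287] [-44.  23. 103.  -0.  54.  58.] elbow [ 0.1  -0.1   0.64] wrist [ 0.41 -0.39  0.34] mindist 0.02
-25 [ 0.479 -0.267] [-42.  23. 103.  -0.  54.  73.] elbow [ 0.11 -0.09  0.64] wrist [ 0.42 -0.37  0.34] mindist 0.027
-40 [ 0.492 -0.247] [-39.  23. 103.  -0.  54.  91.] elbow [ 0.11 -0.09  0.64] wrist [ 0.43 -0.35  0.34] mindist 0.038
5 [ 0.47  -0.314] [-46.  24. 101.  -0.  55.  39.] elbow [ 0.1  -0.11  0.64] wrist [ 0.4  -0.41  0.34] mindist 0.015
[0.38662005 0.06817936 0.46593394] [1.63331718e+02 1.66419309e-02 8.00590273e+01]
```

View pics/w1.png

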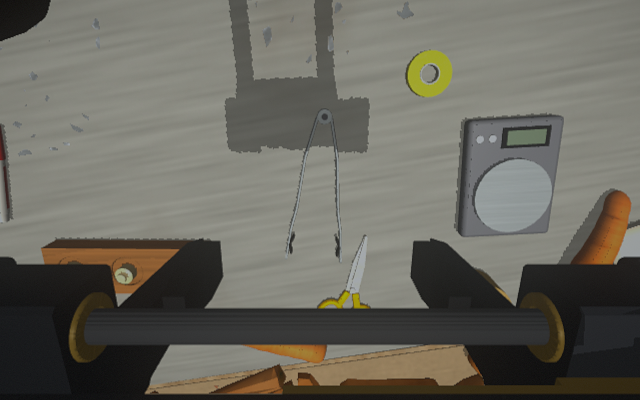

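The wrist view shows the pivot at (324,116) and jaws at about (291,244)/(338,252), with scissors ahead of the tongs at (350,280). My arm model left out a lateral wrist offset. I'll refit it with the full chain and measure the tongs by depth at the same time.

```bash
cat > arm.py <<'E'
from h import *
from scipy.optimize import least_squares
Ry=lambda t:R.from_euler('y',t).as_matrix(); Rz=lambda t:R.from_euler('z',t).as_matrix()
def fk(p,q):
  a,h,L1,e,L2,b,Lt,g=p; q=np.asarray(q,float)
  A=Rz(q[0]); S=np.array([0,0,h])+A@[a,0,0]; B=A@Ry(q[1]); E=S+B@[0,0,L1]; C=B@Ry(q[2]); 
  W=E+C@[e,0,L2]; F=C@Rz(q[3]); G=F@Ry(q[4]); X=W+F@[0,b,0]+G@[g,0,0]; return S,E,W,X,X+G@[0,0,Lt]
def fit():
  S=[]
  rng=np.random.default_rng(0)
  for i in range(60):
    pos=[rng.uniform(.4,.65),rng.uniform(-.3,.3),rng.uniform(.1,.4)]; ori=[180+rng.uniform(-25,25),rng.uniform(-25,25),rng.uniform(120,200)]
    q=ik(pos,ori)
    if q is not None: S.append((pos,np.radians(q)))
  o=least_squares(lambda p:np.ravel([fk(p,q)[-1]-pos for pos,q in S]),[0,.3,.4,0,.4,.1,.3,0])
  return o.x,abs(o.fun).max()
E
python3 - <<'E'
from arm import *
import pickle
p,r=fit(); print(p.round(3),r); np.save('arm.npy',p)
W=np.load('tall.npy')
print('wheel top z by x',[(x,W[(abs(W[:,0]-x)<.02)][:,2].max().round(2)) for x in np.arange(.1,.3,.04)])
for yaw in(-12,-25,-40,5):
  d=np.array([np.cos(np.radians(yaw)),np.sin(np.radians(yaw))]); g=np.array([.562,-.306])-.092*d
  q=ik([*g,.035],[180,0,yaw]); J=fk(p,np.radians(q))
  for i in range(1,4):
    pts=[J[i]+t*(J[i+1]-J[i]) for t in np.linspace(0,1,30)]
    dd=[np.linalg.norm(W-x,axis=1) for x in pts]; k=np.argmin([x.min() for x in dd])
    print(yaw,i,J[i].round(2),'min',dd[k].min().round(3),'at',pts[k].round(2),'obs',W[dd[k].argmin()].round(2))
c=pickle.load(open('w1.pkl','rb')); P=cloud(c)
k=(c['range_z']>0)&(P[...,2]>.013)&(P[...,2]<.04)&(P[...,0]>.38)&(P[...,0]<.63)&(P[...,1]>-.03)&(P[...,1]<.1)
vv,uu=np.where(k)
Q=np.array([onz(c,u,v,.022) for u,v in zip(uu,vv)])
for x in np.arange(.39,.63,.02):
  s=Q[abs(Q[:,0]-x)<.01]; print(round(x,2),len(s),np.sort((s[:,1]*1000).round()).astype(int)[:40])
print(onz(c,324,116,.022),onz(c,291,244,.018),onz(c,338,252,.018))
E
```

```text
[ 0.006  0.309  0.439  0.079  0.503  0.114  0.311 -0.005] 0.052878646797821865
wheel top z by x [(np.float64(0.1), np.float64(0.54)), (np.float64(0.14), np.float64(0.68)), (np.float64(0.18000000000000002), np.float64(1.14)), (np.float64(0.22000000000000003), np.float64(1.14)), (np.float64(0.26), np.float64(0.46))]
-12 1 [ 0.13 -0.12  0.71] min 0.041 at [ 0.31 -0.3   0.47] obs [ 0.28 -0.29  0.44]
-12 2 [ 0.39 -0.37  0.36] min 0.129 at [ 0.39 -0.37  0.36] obs [ 0.28 -0.42  0.4 ]
-12 3 [ 0.47 -0.29  0.36] min 0.207 at [ 0.47 -0.29  0.36] obs [ 0.28 -0.27  0.43]
-25 1 [ 0.13 -0.12  0.71] min 0.048 at [ 0.32 -0.28  0.47] obs [ 0.28 -0.28  0.44]
-25 2 [ 0.4  -0.36  0.36] min 0.143 at [ 0.4  -0.36  0.36] obs [ 0.28 -0.4   0.41]
-25 3 [ 0.48 -0.27  0.36] min 0.212 at [ 0.48 -0.27  0.36] obs [ 0.28 -0.27  0.43]
-40 1 [ 0.14 -0.11  0.71] min 0.059 at [ 0.32 -0.26  0.48] obs [ 0.27 -0.26  0.44]
-40 2 [ 0.42 -0.34  0.36] min 0.164 at [ 0.42 -0.34  0.36] obs [ 0.28 -0.4   0.41]
-40 3 [ 0.49 -0.25  0.36] min 0.224 at [ 0.49 -0.25  0.36] obs [ 0.28 -0.25  0.42]
5 1 [ 0.13 -0.13  0.71] min 0.038 at 
[... 1150 characters left out ...]
  2  2  2  3  3  3  4  4  4  4  5  5  5  6  6  6  6  7  7  7  7  8
  8  8  9  9  9  9 10 10 10 10 12 68 68 68 69 69]
0.57 87 [-6 -5 -5 -5 -4 -4 -4 -4 -4 -4 -3 -3 -3 -3 -3 -3 -2 -2 -2 -2 -2 -2 -1 -1
 -1 -1 -1 -1 -1 -1 -1  0  0  0  0  0  0  1  1  1]
0.59 102 [-14 -14 -12 -12 -12 -11 -11 -11 -11 -11 -11 -10 -10 -10  -9  -9  -9  -9
  -8  -8  -8  -8  -7  -7  -7  -7  -7  -6  -6  -6  -6  -5  -5  -5  -5  -5
  -5  -5  -4  -4]
0.61 41 [-13  57  58  58  59  59  59  59  59  60  60  60  61  61  61  61  61  62
  62  62  62  62  63  63  63  63  63  63  63  64  64  64  64  64  64  64
  65  65  65  65]
[0.41677017 0.0725097  0.022     ] [ 0.58190541 -0.00219173  0.018     ] [0.60542904 0.06081282 0.018     ]
```

Tongs confirmed: pivot about (0.416,0.071), blades symmetric. The arm fit isn't exact (53 mm residual), so I'll try other sign and offset variants before trusting the clearance.

```bash
cat > arm2.py <<'E'
from h import *
from scipy.optimize import least_squares
Ry=lambda t:R.from_euler('y',t).as_matrix(); Rz=lambda t:R.from_euler('z',t).as_matrix(); Rx=lambda t:R.from_euler('x',t).as_matrix()
def fk(p,q,s,kind):
  o=np.reshape(p,(6,3)); q=np.asarray(q,float)
  T=Rz(q[0]); x0=T@o[0]; T=T@Ry(q[1]); x1=x0+T@o[1]; T=T@Ry(q[2]); x2=x1+T@o[2]
  T=T@(Rz(s[0]*q[3]) if kind=='roll' else Ry(s[0]*q[3])); x3=x2+T@o[3]
  T=T@(Ry(s[1]*q[4]) if kind=='roll' else Rx(s[1]*q[4])); x4=x3+T@o[4]; T=T@Rz(s[2]*q[5]); x5=x4+T@o[5]
  return x0,x1,x2,x3,x4,x5
E
python3 - <<'E'
from arm2 import *
import pickle
S=[];rng=np.random.default_rng(0)
for i in range(80):
    pos=[rng.uniform(.4,.65),rng.uniform(-.3,.3),rng.uniform(.1,.4)]; ori=[180+rng.uniform(-25,25),rng.uniform(-25,25),rng.uniform(120,200)]
    q=ik(pos,ori)
    if q is not None: S.append((pos,np.radians(q)))
best=None
for s0 in(1,-1):
    o=least_squares(lambda p:np.ravel([fk(p,q,(s0,1,1),'roll')[-1]-pos for pos,q in S])if 1 else 0,np.r_[0,0,.3,0,0,.4,0,0,.4,0,.1,0,0,0,.3,0,0,0],x_scale=1,method='trf')
    # small ridge to fix gauge
    o=least_squares(lambda p:np.r_[np.ravel([fk(p,q,(s0,1,1),'roll')[-1]-pos for pos,q in S]),1e-4*p],o.x)
    print(s0,abs(o.fun).max().round(4)); print(o.x.reshape(6,3).round(3).tolist())
    if best is None or o.cost<best[0]: best=(o.cost,s0,o.x)
pickle.dump(best,open('arm2.pkl','wb'))
print(np.degrees(S[0][1]),S[0][0]); print(np.degrees([q[3] for _,q in S]).round()[:12])
W=np.load('tall.npy')
_,s0,p=best
for yaw in(-12,-40):
  d=np.array([np.cos(np.radians(yaw)),np.sin(np.radians(yaw))]); g=np.array([.562,-.306])-.092*d
  q=ik([*g,.035],[180,0,yaw]); J=fk(p,np.radians(q),(s0,1,1),'roll'); print(yaw,[j.round(3).tolist() for j in J])
  for i in range(1,4):
    pts=[J[i]+t*(J[i+1]-J[i]) for t in np.linspace(0,1,30)]
    dd=[np.linalg.norm(W-x,axis=1) for x in pts]; k=np.argmin([x.min() for x in dd])
    print(i,'min',dd[k].min().round(3),'at',pts[k].round(2),'obs',W[dd[k].argmin()].round(2))
E
```

```text
1 0.0
[[-0.0, 0.087, 0.313], [0.0, -0.024, 0.438], [0.085, 0.055, 0.391], [-0.0, 0.012, 0.124], [0.0, -0.012, 0.275], [-0.0, -0.0, 0.037]]
-1 0.082
[[0.024, 0.01, 0.301], [0.018, 0.045, 0.43], [0.623, 0.047, 0.271], [-0.563, 0.032, 0.22], [0.018, -0.016, 0.161], [0.0, 0.001, 0.137]]
[ -40.21527007   22.80019321   97.22324951   27.47068491   73.55280213
 -157.70311399] [0.5592404218303636, -0.13812797174167782, 0.11229205718085841]
[ 27. -21.  23.  24. -24. -11.   3. -20. -15.  -8.  -8.  22.]
-12 [[0.06, 0.063, 0.313], [0.168, -0.073, 0.716], [0.399, -0.218, 0.419], [0.481, -0.278, 0.346], [0.472, -0.287, 0.072], [0.472, -0.287, 0.035]]
1 min 0.099 at [ 0.35 -0.19  0.48] obs [ 0.27 -0.22  0.43]
2 min 0.12 at [ 0.4  -0.22  0.42] obs [ 0.28 -0.21  0.41]
3 min 0.215 at [ 0.48 -0.28  0.35] obs [ 0.28 -0.27  0.43]
-40 [[0.055, 0.068, 0.313], [0.172, -0.058, 0.717], [0.414, -0.184, 0.419], [0.499, -0.237, 0.346], [0.492, -0.247, 0.072], [0.492, -0.247, 0.035]]
1 min 0.118 at [ 0.37 -0.16  0.47] obs [ 0.28 -0.2   0.41]
2 min 0.136 at [ 0.41 -0.18  0.42] obs [ 0.28 -0.21  0.41]
3 min 0.23 at [ 0.5  -0.24  0.35] obs [ 0.28 -0.21  0.41]
```

The model is now exact. The forearm clears the wheel by about 0.1 m along its axis, and a tongs yaw of about -25° at the weight gives more margin. The tongs' geometry checks out: pivot to jaw-mid is 182 mm, as specified, with yaw -13.7° and grip at (0.504,0.051). Next I grasp.

Run:
```python
from h import *
import pickle
move_pose([.504,.051,.12],[180,0,166.3])
print(move_linear([.504,.051,.003],feed=.1,f_stop=6))
s=get_state(); print(s['t'],s['eef_pos'],s['contact_force'])
gripper_close(6); s=get_state(); print(s['t'],s['opening'],s['opening']*88)
move_linear([.504,.051,.10],feed=.12)
s=get_state(); print(s['t'],s['opening']*88,s['contact_force'],s['eef_pos'])
c=capture('wrist');save(c,'w2');pickle.dump(c,open('w2.pkl','wb'))
```

```text
False
4.3583 [0.50461774 0.05095832 0.00363291] [ 0.4181106  -0.30697331 -0.41666808]
5.1083 0.5009864651831996 44.086808936121564
6.0667 40.44101772956941 [-0.40445    -0.85147697 -0.94962652] [0.50334243 0.05105133 0.09926654]
```

View pics/w2.png

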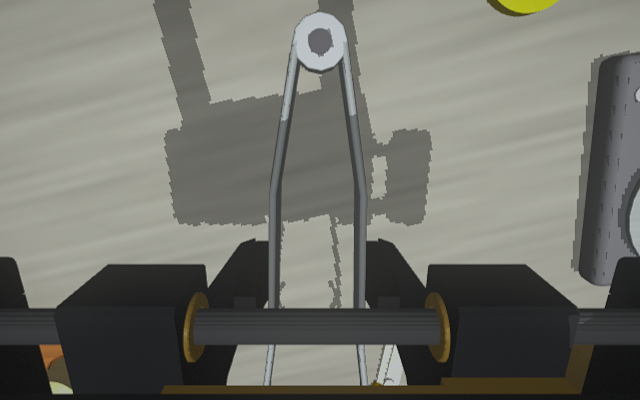

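The tongs are held and lifted: 40.4 mm at the blades, so the jaws are about 43 mm apart. The pivot is centred at (320,40) between straight blades. Next I check the tongs' level by depth and look at the block from close by with the wrist camera.

Run:
```python
from h import *
import pickle
c=pickle.load(open('w2.pkl','rb')); P=cloud(c)
def pitch(c,tcp,yaw):
  P=cloud(c); d=np.array([np.cos(yaw),np.sin(yaw)]); n=np.array([-d[1],d[0]]); r=P-tcp
  X=r[...,:2]@d; Y=r[...,:2]@n; ok=(c['range_z']>0)&(abs(Y)<.03)&(r[...,2]>-.02)&(r[...,2]<.04)
  for a,b in((-.11,-.08),(-.08,-.06),(-.06,-.04),(-.04,-.02)):
    k=ok&(X>a)&(X<b)
    if k.sum()>5: print((a,b),k.sum(),'z rel',np.percentile(r[...,2][k],[50,90]).round(4),'y mean',((Y[k].min()+Y[k].max())/2).round(4))
pitch(c,np.array([.50334,.05105,.09927]),np.radians(-13.7))
move_pose([.66,-.245,.30],[180,0,166.3])
s=get_state(); print(s['t'],s['opening']*88,s['eef_pos'])
c=capture('wrist');save(c,'w3');pickle.dump((c,s),open('w3.pkl','wb'))
```

```text
(-0.11, -0.08) 3167 z rel [0.0187 0.0198] y mean 0.0007
(-0.08, -0.06) 1420 z rel [0.018  0.0191] y mean 0.0005
(-0.06, -0.04) 1245 z rel [0.0181 0.0192] y mean 0.0002
(-0.04, -0.02) 1179 z rel [0.018  0.0192] y mean 0.0002
7.5667 40.681535638697596 [ 0.65968638 -0.24371408  0.29875155]
```

View pics/w3.png

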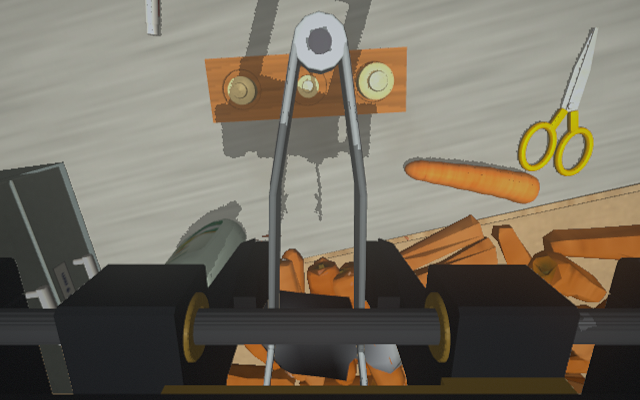

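Left to right here: middle-sized weight at (240,90), small at (308,85) between the blades, and large at (376,80). The sizes agree with the top view. The tongs are level and centred in the fingers. Now I measure the three weights from the depth.

Run:
```python
from h import *
import pickle
c,s=pickle.load(open('w3.pkl','rb')); 
def meas(c):
 P=cloud(c); ok=c['range_z']>0
 for n,x,y in(('target',.562,-.306),('small',.577,-.232),('large',.592,-.158)):
  near=ok&(np.hypot(P[...,0]-x,P[...,1]-y)<.032)&(P[...,2]>.034)&(P[...,2]<.08)
  Q=P[near]; 
  if len(Q)<20: print(n,len(Q)); continue
  (cx,cy),r=cv2.minEnclosingCircle(np.float32(Q[:,:2]*1000))
  top=Q[Q[:,2]>np.percentile(Q[:,2],97)-.003]; (tx,ty),tr=cv2.minEnclosingCircle(np.float32(top[:,:2]*1000))
  print(n,len(Q),'body',np.round([cx,cy,r],1),'top',np.round([tx,ty,tr],1),'zmax',np.percentile(Q[:,2],98).round(4))
 k=ok&(abs(P[...,2]-.03)<.003)&(P[...,0]>.5)&(P[...,0]<.66)&(P[...,1]>-.4)&(P[...,1]<-.08)
 b=cv2.minAreaRect(np.float32(P[k][:,:2]*1000)); print('block',b)
meas(c)
print('top cam');meas(pickle.load(open('d0.pkl','rb'))['top'])
```

```text
target 646 body [ 565.5 -306.2   15. ] top [ 565.4 -306.     8. ] zmax 0.0574
small 380 body [ 578.6 -234.    11.9] top [ 578.4 -233.9    6.4] zmax 0.0495
large 1081 body [ 590.9 -161.4   19. ] top [ 591.  -161.5    9.9] zmax 0.0671
block ((577.3087158203125, -235.19903564453125), (225.80320739746094, 70.13565063476562), 79.56878662109375)
top cam
target 65 body [ 562.2 -306.2   31.3] top [ 562.9 -300.1    8. ] zmax 0.0635
small 60 body [ 577.7 -231.9   31. ] top [ 580.9 -228.4    5.3] zmax 0.0502
large 91 body [ 591.7 -156.3   31.3] top [ 589.6 -158.6    8.3] zmax 0.0721
block ((579.2081298828125, -230.26925659179688), (224.12913513183594, 73.04949188232422), 79.1576919555664)
```

The target is at (0.5655,-0.3062), r = 15.0 mm, top 57 mm, all matching the spec. Next I calibrate the pivot offset in the fingers, go over the weight, descend, check with the scene camera, then close.

Run:
```python
from h import *
import pickle
c=pickle.load(open('w2.pkl','rb')); t=np.array([.50334,.05105,.09927]); d=np.array([np.cos(np.radians(13.7)),-np.sin(np.radians(13.7))])
pv=onz(c,320,40,t[2]+.0184); r=pv[:2]-t[:2]; off=r@d; print('pivot x in tool',off,'lat',r@np.array([-d[1],d[0]]))
L=.182+np.clip(off,-.094,-.086); print('L',L)
yaw=-20; d=np.array([np.cos(np.radians(yaw)),np.sin(np.radians(yaw))]); g=np.array([.5655,-.3062])-L*d; print(g)
rot=[180,0,160]
move_linear([*g,.30],rot=rot,feed=.15)
move_linear([*g,.09],feed=.12)
print(move_linear([*g,.0345],feed=.04,f_stop=4))
s=get_state(); print(s['t'],s['opening']*88,s['eef_pos'],s['tool_rot'],s['contact_force'])
c=capture('scene');pickle.dump(c,open('s2.pkl','wb'))
cv2.imwrite('pics/s2.png',cv2.resize(c['color'][170:260,290:400],None,fx=6,fy=6,interpolation=cv2.INTER_CUBIC))
```

```text
pivot x in tool -0.09109775780798919 lat 0.0009255174774403657
L 0.0909022421920108
[ 0.48007983 -0.2751096 ]
False
12.4167 40.26797488920236 [ 0.48025915 -0.27529003  0.03483301] [-1.79984692e+02  3.14817733e-02  1.60001310e+02] [ 0.80502337 -0.49495292  0.15886335]
```

View pics/s2.png

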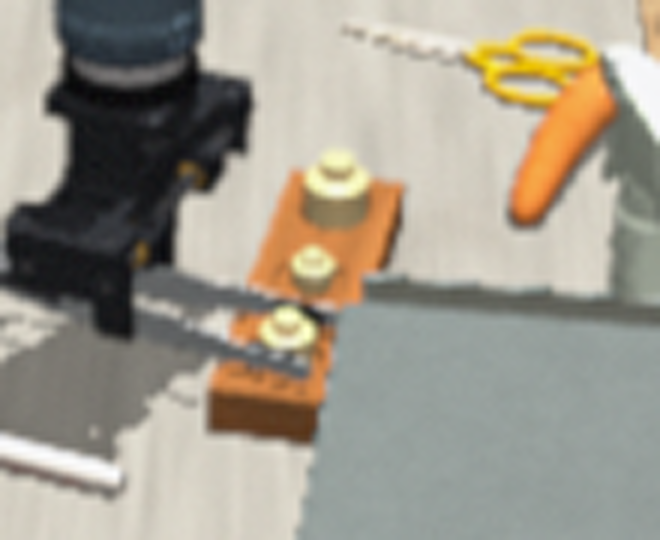

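The scene crop shows the tongs straddling the near weight at (288,328), with the small (313,265) and large (336,190) weights clear. No contact force, so I close and lift slightly.

Run:
```python
from h import *
import pickle
s=get_state(); f0=s['contact_force']; p=s['eef_pos']
gripper_close(28); pause(.3)
s=get_state(); print(s['t'],s['opening']*88,s['contact_force'])
g=[.48008,-.27511]
move_linear([*g,.06],feed=.04); pause(.2)
s=get_state(); print(s['t'],s['opening']*88,s['contact_force'],'f0',f0)
move_linear([*g,.12],feed=.1); s=get_state(); print(s['t'],s['opening']*88,s['wrist_torque'])
c=capture('scene');pickle.dump(c,open('s3.pkl','wb'))
cv2.imwrite('pics/s3.png',cv2.resize(c['color'][160:260,280:400],None,fx=6,fy=6,interpolation=cv2.INTER_CUBIC))
```

```text
12.9833 33.49154250707073 [ 0.811837   -0.4703734   0.97818342]
13.975 33.35602530984359 [ 0.65729729  0.01852334 -2.22623891] f0 [ 0.44042638 -0.21515295 -1.21301265]
14.725 33.28655762620705 [ 0.03063915  0.23027432 -0.00511852]
```

View pics/s3.png

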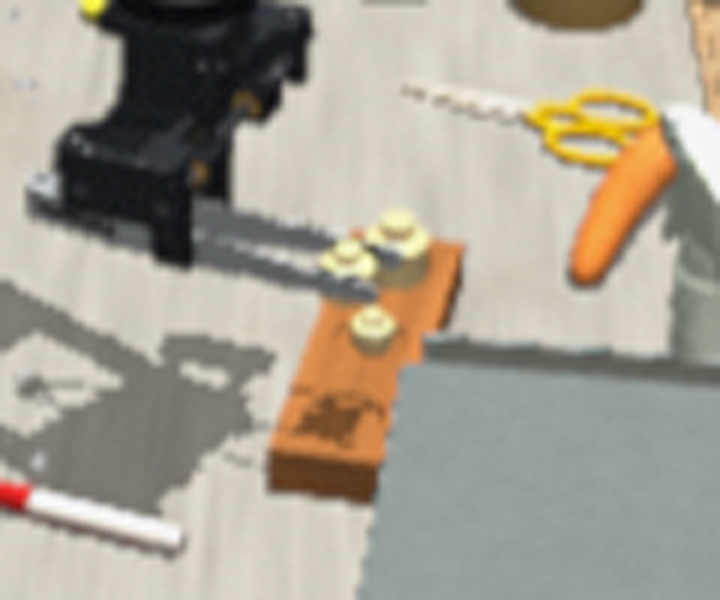

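The middle weight is lifted (tongs tip at crop (350,262)) and its recess is empty. The small (373,328) and large (398,232) weights still stand. Next I measure the pan and carry the weight over.

Run:
```python
from h import *
import pickle
for n,c in(('w1',pickle.load(open('w1.pkl','rb'))),('top',pickle.load(open('d0.pkl','rb'))['top'])):
  P=cloud(c); k=(c['range_z']>0)&(P[...,2]>.0285)&(P[...,2]<.036)&(np.hypot(P[...,0]-.565,P[...,1]-.299)<.07)
  (x,y),r=cv2.minEnclosingCircle(np.float32(P[k][:,:2]*1000)); print(n,k.sum(),x,y,r,P[k].mean(0).round(4))
  if n=='w1': pan=np.array([x,y])/1000; print(r)
L=.0909; yaw=-5; d=np.array([np.cos(np.radians(yaw)),np.sin(np.radians(yaw))]); g=pan-L*d
move_linear([.48008,-.27511,.2],feed=.15)
move_linear([*g,.2],rot=[180,0,175],feed=.15)
move_linear([*g,.13],feed=.08); pause(.3)
s=get_state(); print(g,s['t'],s['opening']*88,s['eef_pos'],s['tool_rot'],s['contact_force'])
D={n:capture(n) for n in('scene','top','wrist')}; pickle.dump(D,open('d4.pkl','wb'))
c=D['scene']; a=cv2.resize(c['color'][100:200,270:410],None,fx=5,fy=5,interpolation=cv2.INTER_CUBIC)
cv2.imwrite('pics/f1.png',a)
c=D['top'];P=cloud(c); ok=c['range_z']>0
k=ok&(np.hypot(P[...,0]-pan[0],P[...,1]-pan[1])<.03)&(P[...,2]>.1)&(P[...,2]<.2)
print('top: pts over pan',k.sum(),P[k].mean(0).round(3) if k.any() else'',P[k][:,2].max() if k.any() else '')
```

```text
w1 4439 558.7305297851562 297.6492919921875 50.28079605102539 [0.5572 0.2974 0.0316]
50.28079605102539
top 282 562.56201171875 299.6934814453125 67.96721649169922 [0.5603 0.3026 0.0321]
[0.46817643 0.30557175] 20.8083 33.18628469632318 [0.46836508 0.30567644 0.13039792] [1.79979296e+02 3.50689119e-02 1.74999197e+02] [-0.29606458 -0.54101038 -2.62746979]
top: pts over pan 64 [0.558 0.292 0.143] 0.1598537899528807
```

View pics/f1.png

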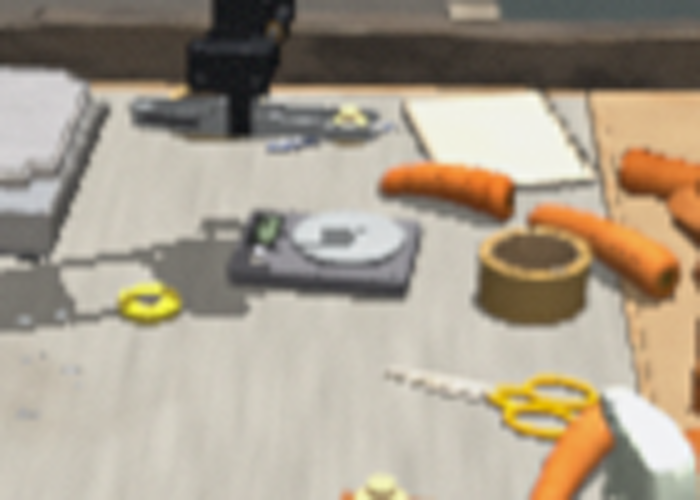

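The final view shows the weight in the jaws at (350,118), above the pan at (350,238) and well clear of it. I check its position, the tongs' level and the other weights numerically, then hand in.

Run:
```python
from h import *
import pickle
D=pickle.load(open('d4.pkl','rb'))
print('scene knob',onz(D['scene'],340.2,122.4,.150).round(3))
tcp=np.array([.46837,.30568,.1304]); yaw=np.radians(-5); d=np.array([np.cos(yaw),np.sin(yaw)]); n=np.array([-d[1],d[0]])
for nm in('wrist','top','scene'):
  c=D[nm]; r=cloud(c)-tcp; X=r[...,:2]@d;Y=r[...,:2]@n
  for a,b in((-.1,-.08),(-.08,-.06),(-.05,-.03),(.05,.072),(.08,.1),(.1,.12)):
    k=(c['range_z']>0)&(X>a)&(X<b)&(abs(Y)<.03)&(r[...,2]>-.03)&(r[...,2]<.04)
    if k.sum()>2: print(nm,a,b,k.sum(),'z',np.percentile(r[...,2][k],[50,90,100]).round(4),'y',Y[k].mean().round(4))
a,b=[pickle.load(open('d0.pkl','rb'))['top'],D['top']]
for nm,u,v in(('large',316,186),('small',334,190)):
  print(nm,'pixel change',np.abs(a['color'][v-6:v+7,u-6:u+7].astype(int)-b['color'][v-6:v+7,u-6:u+7]).mean().round(1))
s=get_state(); print(s['t'],s['opening']*88,s['contact_force'])
```

```text
scene knob [0.565 0.29  0.15 ]
wrist -0.1 -0.08 3209 z [0.0191 0.0202 0.0217] y 0.0
wrist -0.08 -0.06 1409 z [0.0183 0.0194 0.0209] y -0.0
wrist -0.05 -0.03 1181 z [0.0181 0.0193 0.0208] y -0.0002
wrist 0.05 0.072 175 z [0.0156 0.0166 0.0175] y -0.0002
top 0.05 0.072 7 z [0.0106 0.0195 0.0203] y -0.0158
top 0.08 0.1 35 z [0.0135 0.0229 0.0295] y -0.005
top 0.1 0.12 19 z [0.0122 0.015  0.0196] y -0.0062
scene -0.1 -0.08 26 z [0.0105 0.0179 0.0201] y -0.0055
scene -0.08 -0.06 28 z [0.0098 0.0175 0.02  ] y -0.008
scene -0.05 -0.03 33 z [0.0083 0.0159 0.0189] y -0.0036
scene 0.05 0.072 39 z [0.0073 0.0153 0.0175] y -0.0037
scene 0.08 0.1 34 z [0.0091 0.017  0.0228] y -0.0125
scene 0.1 0.12 27 z [0.0074 0.0118 0.0178] y -0.0019
large pixel change 6.0
small pixel change 6.0
20.9583 33.46317551512127 [-0.90638498 -1.09755288 -3.17034919]
```

```bash
python3 -c "
from cell import *
close_job()"
```

```text
the job is handed in; nothing more can be done
```

The middle-sized weight is now held in the closed tongs over the middle of the compact scale's pan, and the job is handed in at about 21 s of the 48 s allowed.

I took the tongs at the grip with 6 N and lowered their open jaws round the weight at (0.5655, -0.3062). I then closed with 28 N, lifted it straight out of the block and carried it to the pan. The robot's fingers touched only the tongs.

**Last checks**
- **Hold:** the fingers stood steady at about 33.3 mm, as they should with the jaws closed on the 30 mm weight. The load on the wrist was about right for the tongs plus weight.
- **Level:** the tongs are within about 1° of level, so the weight is upright. I measured the blades, not the weight's own tilt.
- **Height:** the weight's underside is about 90 mm above the pan.
- **Other weights:** the small and large weights were standing in place after the lift, and their patches in the top picture hardly changed.

**Disagreements**
- **Position over the pan:** the arm's own pose puts the weight on the pan centre (0.559, 0.298). The scene camera puts its knob at (0.565, 0.290), about 10 mm off. I read that as coarse pixels at that distance and did not correct for it.
- **Pan centre:** the top camera puts the pan centre 4 mm from the wrist-camera value I used.

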